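# Put three swapped grooming things back in their own places

### The job

The three grooming things have been put in one another's places: bring the silver trimmer to lie lengthwise along the oblong charging pad, the black brush onto the square slatted drip board and the steel tin onto the round cork coaster, each right way up, centred on its place by eye and let go. The tiles are wet, so set nothing on them: use the empty white hexagonal slab to park one thing on the way, and leave the slab empty again. Set things down gently without dropping them, and leave the mug, the soap pump and the jar where they stand.

Things in the scene. Friction and masses are not known exactly. Their poses are not given: they have to be found in the camera images.
- trimmer_center (a point): Silver beard trimmer lying flat: a round-edged silver block 100 x 32 x 30 mm with a black neck and a steel cutter at its +x end, 128 mm long in all (x -64 to +64). The point is at the middle of its length, half-way up (15 mm above its underside); x along its length, y across its 32 mm width, z up. 0.1 to 0.22 kg. Starts on the drip board.
- brush_center (a point): Black silicone brush, an oblong pad with round ends, 80 mm long (x), 48 mm wide (y, flat sides over the middle 32 mm of the length), 22 mm thick, with short soft-looking nubs 5 mm high on top (they offer no resistance). The point is at its centre, 11 mm above its underside; z up. 0.06 to 0.13 kg. Starts on the coaster.
- tin_center (a point): Closed round steel tin, 54 mm in diameter, 32 mm high. The point is on its axis, half-way up (16 mm above its underside); z up. 0.08 to 0.15 kg. Starts on the charging pad.
- charging_pad: Oblong grey charging pad with a dark inlay, 150 mm (x) x 60 mm (y), 8 mm high with a flat top, fixed to the counter: the trimmer's place. Origin at the centre of its underside, on the counter; x along its length.
- drip_board: Square slatted wooden drip board, 104 x 104 mm, 8 mm high, fixed to the counter, level slats: the brush's place. Origin at the centre of its underside; x along the slats.
- coaster: Round cork coaster, 110 mm in diameter, 8 mm high, flat top, fixed to the counter: the tin's place. Origin at the centre of its underside.
- slab: White ceramic hexagonal slab, 120 mm across flats, 8 mm high, flat top, fixed to the counter, empty at the start: the spare spot for parking. Origin at the centre of its underside.
- mug: White mug, 76 mm across the rim, 90 mm high, handle on its +y side; stays where it is. Origin at the centre of its underside.
- soap: Amber soap pump, 64 mm in diameter, 153 mm high over its black spout; stays where it is. Origin at the centre of its underside.
- jar: Small jar with a white cap, 60 mm in diameter, 60 mm high; stays where it is. Origin at the centre of its underside.
Things that resemble listed ones, but are neither listed nor needed, are in the scene too. Several things look just like the charging_pad: the one meant starts farthest from the robot's base.

How it is judged (in metres and radians):
On the way:
1. one of the three things is parked on the slab and let go (((horizontal distance between trimmer_center and slab below 0.045 m and z of trimmer_center in the frame of slab between 0.019 and 0.027 m and angle between trimmer_center's own z axis and vertical below 0.1 rad and linear speed of trimmer below 0.02 m/s and contact force between trimmer and the fingers below 0.1 N) or (horizontal distance between brush_center and slab below 0.045 m and z of brush_center in the frame of slab between 0.015 and 0.023 m and angle between brush_center's own z axis and vertical below 0.1 rad and linear speed of brush below 0.02 m/s and contact force between brush and the fingers below 0.1 N) or (horizontal distance between tin_center and slab below 0.045 m and z of tin_center in the frame of slab between 0.02 and 0.028 m and angle between tin_center's own z axis and vertical below 0.1 rad and linear speed of tin below 0.02 m/s and contact force between tin and the fingers below 0.1 N))), for 0.2 s.
At the end, for the whole second after the job is handed in: Trimmer on the charging pad, brush on the drip board, tin on the coaster: each centre within 15 mm of its place's centre, resting on it upright (within 0.1 rad), the trimmer within 0.22 rad of the pad's length (either way round), all let go and at rest (horizontal distance between trimmer_center and charging_pad below 0.015 m and z of trimmer_center in the frame of charging_pad between 0.019 and 0.027 m and angle between each of trimmer_center, brush_center, tin_center's own z axis and vertical below 0.1 rad and linear speed of each of trimmer, brush, tin below 0.02 m/s and contact force between each of trimmer, brush, tin and the fingers below 0.1 N and horizontal distance between brush_center and drip_board below 0.015 m and z of brush_center in the frame of drip_board between 0.015 and 0.023 m and horizontal distance between tin_center and coaster below 0.015 m and z of tin_center in the frame of coaster between 0.02 and 0.028 m and angle between the x axis of trimmer_center and the x axis of charging_pad, either way round below 0.22 rad); the robot touches nothing.
It fails at once if a thing is set on the wet tiles (height (world z) of trimmer_center below 0.018 m or height (world z) of brush_center below 0.014 m or height (world z) of tin_center below 0.019 m).
It fails at once if a thing is dropped or thrown (over 0.6 m/s with no finger on it) ((linear speed of trimmer above 0.6 m/s and contact force between trimmer and the fingers below 0.05 N) or (linear speed of brush above 0.6 m/s and contact force between brush and the fingers below 0.05 N) or (linear speed of tin above 0.6 m/s and contact force between tin and the fingers below 0.05 N)).
It fails at once if the mug, soap pump or jar is shifted by more than 20 mm (distance of any of mug, soap, jar from where it was at the start of the episode above 0.02 m).
It also fails if it takes over 93 s, if anything falls off the work surface, if the arm or the gripper's body presses on something with over 40 N, if the wrist force passes 120 N, or if a joint passes its speed limit or range.

### The arm

A 6-joint arm with a two-finger parallel gripper is mounted at the origin on the work surface. World frame = base frame: x ahead of the robot, y to its left, z up, the work surface at z = 0. Lengths are in m, angles in degrees, forces in N, time in s.
With the tool pointing down it reaches from about 0.35 to 0.875 m from the base axis. Payload 4.2 kg.
Tool frame: the origin (TCP) lies at the very end of the fingers, on their centre line; the grasp point (between the pads) lies 19 mm behind it; z points along the fingers, y is the line along which they close (so a half turn about z gives the same grasp; the last joint's range is limited). The gripper opens to 87 mm and grips with 3 to 60 N. Pads are 19 mm wide; open, the fingers measure 117 mm over their backs; the gripper's body (75 mm by 190 mm) begins 51 mm behind the grasp point.
Start: joints at [87.869, 22.042, 0.453, 0, -68.411, -14.817], TCP at [0.182, 0.598, 0.223] pointing down, gripper open.
Joint ranges: [-179.83, 179.83], [-69.29, 118.12], [-61.27, 80.66], [-181.25, 117.63], [-171.15, -9.14], [-177.46, 177.46]. Speed limits (degrees/s): [159.86, 159.86, 180, 180, 180, 180].

### API

Orientations are given as a 3x3 rotation matrix whose columns are the frame's x, y, z axes.
In Python, from station import sense, cams, r gives the robot as it stands. The module is installed in compiled form; this text tells all that it offers.
- The arm moves only by the tool step_arm, never from a script. Its argument "targets" is text: rows parted by semicolons, each of 4 numbers parted by spaces: the shift along the tool's x, y, z in cm, then the turn about the tool's z in degrees. In form: x y z turn; .... A call has 1 to 12 rows; each row shifts and turns the commanded pose from where the row before left it, along the tool's axes as they then stand; what a row does not reach is not made up. A row lasts 1/12 s, in which the tool goes at most 41.7 mm and 7.16 degrees, less where a joint would pass 70% of its speed; a pose out of reach is approached as far as the arm can. A call with a gripper value outside its range is refused whole. "claw" is the finger opening in cm, from 0 to 8.7, set as the call begins (left out, the last holds). The fingers move at their own pace and stop on an object; the grip force is fixed at half the most. Time passes only in rows, so rows that do not move let the fingers close. It gives the time, the measured TCP pose, the force, the opening and the grip force at its end, in the units of the state.
- sense(): the state, without advancing time (a new reading comes with each control period).
- cams.capture(name): name is "side" or "top" or "wrist"; returns a dict with "frame" (420x560x3 uint8, blue, green, red), "vertical_fov" (degrees; the focal length in pixels is half the picture's height over the tangent of half this angle, whatever the lens; pixels are square), "cx", "cy" (the principal point, pixels), "eye" and "rotation" of the camera in the world; the wrist camera has in their place "tool_from_camera" (4x4, takes a point from camera to tool coordinates, whose origin is the TCP and whose axes are the flange's). Camera axes: x right, y down, z forward; pixel columns grow to the right and rows downward; lengths in m; the calibration is good to about 2 mm. A picture is of the moment at which its call begins: read the wrist's pose just before it. There is no depth.
- r.finish_job(): hands the job in; it is judged then, once.
The state is a dict: "time_s": time; "joints": joint angles; "joint_velocities": joint speeds; "effort": joint torques, N m; "tcp_pos": TCP position; "ee_rot": TCP orientation; "wrist_force": force on the tool from outside, world axes, zero at the start; "moment": the same for the moment, N m; "gripper_width": opening from 0.0 (shut) to 1.0 (fully open); "gripper_force": force on a finger pad.
Only numpy, scipy, OpenCV 4.12 (cv2) and the standard library are available. Lean on these libraries where they do the work, as an engineer would, in place of code of your own. Each camera call takes 0.05 s, during which the arm holds its last target. There are 200 camera calls.

## Working session

There is one attempt and no reset: what is moved stays moved. The work goes in short steps, Python scripts to look and compute and a tool call to move; the robot and the scene stay as the last step left them, time stands still between calls to the robot, and variables do not carry over. Pictures are saved under pics/ and viewed, at most 14 in all, crops included, and the job is handed in when it is done.

Besides the shell and the picture viewer there is one more tool, called as a command line: name --argument value ..., lists and objects as JSON in quotes. step_arm: Moves the arm, as the interface text tells. Its arguments: {"type":"object","properties":{"targets":{"type":"string"},"claw":{"type":"number"}},"required":["targets"]}

```bash
mkdir -p pics
cat > h.py <<'E'
import numpy as np, cv2, pickle
from station import sense, cams, r
def snap(n,f):
    s=sense(); c=cams.capture(n); cv2.imwrite(f'pics/{f}.png',c['frame'])
    if n=='wrist':
        T=np.eye(4);T[:3,:3]=s['ee_rot'];T[:3,3]=s['tcp_pos'];M=T@np.array(c['tool_from_camera']);c['eye']=M[:3,3];c['rotation']=M[:3,:3]
    pickle.dump(c,open(f'pics/{f}.pkl','wb')); return c
def px(f,u,v,z):
    c=pickle.load(open(f'pics/{f}.pkl','rb')); F=c['frame'].shape[0]/2/np.tan(np.radians(c['vertical_fov'])/2)
    d=np.array(c['rotation'])@np.array([(u-c['cx'])/F,(v-c['cy'])/F,1]); e=np.array(c['eye']); return e+d*(z-e[2])/d[2]
def proj(f,P):
    c=pickle.load(open(f'pics/{f}.pkl','rb')); F=c['frame'].shape[0]/2/np.tan(np.radians(c['vertical_fov'])/2)
    q=(np.asarray(P)-c['eye'])@np.array(c['rotation']); return q[...,:2]/q[...,2:]*F+[c['cx'],c['cy']]
E
python3 - <<'E'
from h import *
for n in ('top','side'):
    c=snap(n,n+'0'); print(n,c['eye'],c['rotation'],c['vertical_fov'],c['cx'],c['cy'])
s=sense(); print(s['time_s'],s['tcp_pos'],s['ee_rot'],s['gripper_width'])
E
```

```text
top [0.42464445 0.01149561 0.94299975] [[-0.01396033 -0.99640067  0.08361103]
 [-0.99982192  0.01497222  0.0114876 ]
 [-0.0126981  -0.08343577 -0.99643225]] 55.42662834594429 278.77987552060307 216.3314152051083
side [ 0.14349596 -0.9003487   0.84006791] [[ 0.92455901 -0.25384209  0.28417396]
 [-0.3806553  -0.58185017  0.71871547]
 [-0.01709357 -0.77266718 -0.63458115]] 48.61082750105055 286.95948749182566 207.6605026496267
0.1 [0.18202245 0.59734014 0.22157162] [[ 9.56520331e-01 -2.91665293e-01 -4.61804484e-04]
 [-2.91665633e-01 -9.56518395e-01 -1.92835777e-03]
 [ 1.20710550e-04  1.97920591e-03 -9.99998034e-01]] 0.9969680438915947
```

View pics/top0.png

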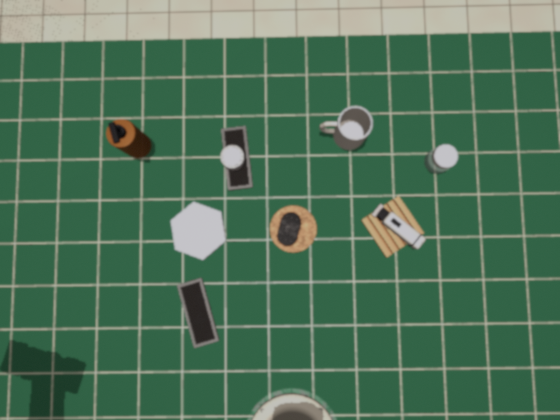

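View pics/side0.png

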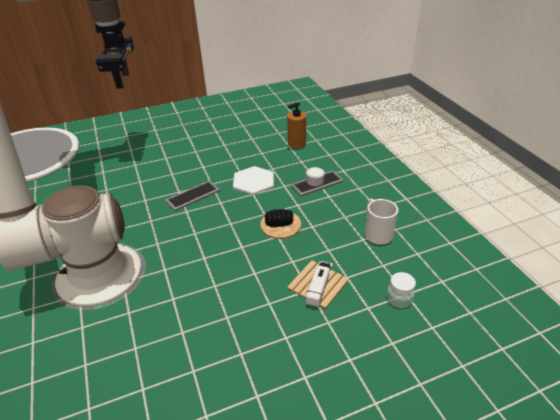

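Two things look like the charging pad: (237,157), with the tin on it, and (198,313), which is empty. The base is near (290,420), so (237,157) is farther away and is where the tin should start. I'll confirm that in an enlarged crop.

Run:
```python
from h import *
i=cv2.imread('pics/top0.png')
cv2.imwrite('pics/cropA.png',cv2.resize(i[115:270,160:325],None,fx=4.8,fy=3.8*4.8/3.8*0.8,interpolation=cv2.INTER_CUBIC) if 0 else cv2.resize(i[118:266,162:325],None,fx=4,fy=4,interpolation=cv2.INTER_CUBIC))
cv2.imwrite('pics/cropB.png',cv2.resize(i[185:270,350:440],None,fx=6,fy=6,interpolation=cv2.INTER_CUBIC))
```

```text
(no output)
```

View pics/cropA.png

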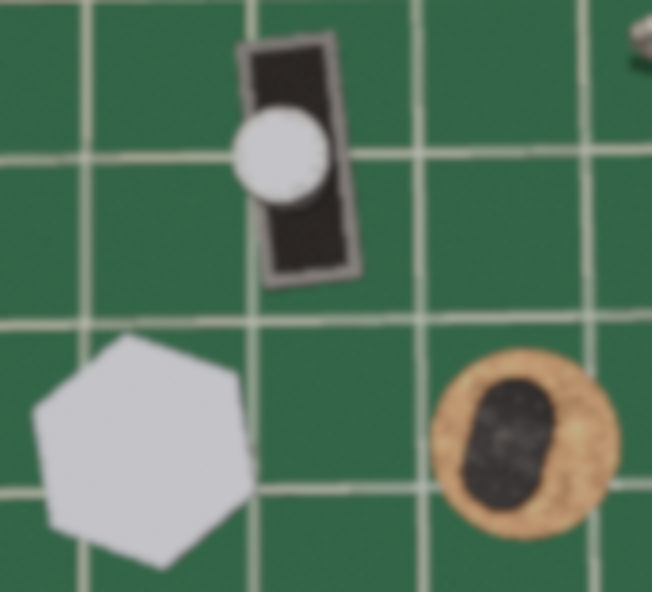

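View pics/cropB.png

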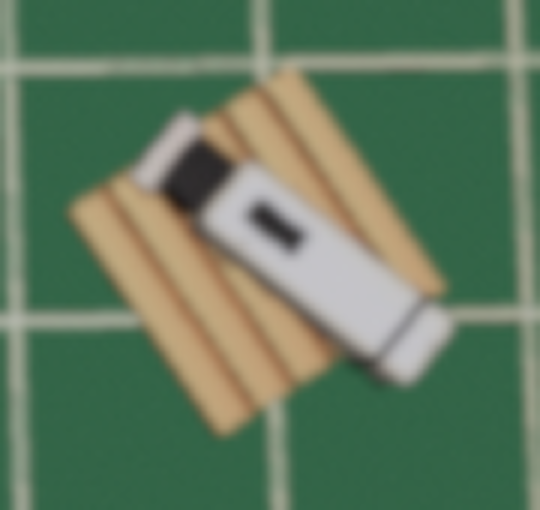

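The crops confirm it: the far pad, with corners at cropA (237,42), (333,33), (361,275) and (267,288), carries the tin, centred at (281,155). The slab is at about (145,450), and the brush at (508,444) lies on the coaster at (526,443). The trimmer lies diagonally across the drip board in cropB.

```bash
cat >> h.py <<'E'
def go(x,y,z,yaw=None):
    s=sense(); R=np.array(s['ee_rot']); p=np.array(s['tcp_pos']); d=R.T@(np.array([x,y,z])-p)*100
    cy=np.degrees(np.arctan2(R[1,0],R[0,0])); out=[]
    if yaw is not None:
        t=(cy-yaw+180)%360-180; out=[round(t,1)]
        # total shift if translation first (tool axes as now)
    print('t',s['time_s'],'shift cm',d.round(2),'yaw',round(cy,1),'turn',out,'j',np.array(s['joints']).round(0),'w',round(s['gripper_width']*8.7,2),'F',np.array(s['wrist_force']).round(1))
E
python3 - <<'E'
from h import *
A=lambda u,v,z:px('top0',162+(u-1.5)/4,118+(v-1.5)/4,z)[:2]
B=lambda u,v,z:px('top0',350+(u-2.5)/6,185+(v-2.5)/6,z)[:2]
ang=lambda d:round(np.degrees(np.arctan2(d[1],d[0])),1)
pad=[A(*q,.008) for q in [(237,42),(333,33),(361,275),(267,288)]]
print('pad',np.mean(pad,0),ang(pad[0]+pad[1]-pad[2]-pad[3]),np.linalg.norm(pad[0]+pad[1]-pad[2]-pad[3])/2,np.linalg.norm(pad[0]+pad[3]-pad[2]-pad[1])/2)
print('tin',A(281,155,.04))
sl=[A(*q,.008) for q in [(127,333),(238,373),(255,492),(164,570),(50,527),(33,410)]];print('slab',np.mean(sl,0))
print('coaster',A(526,443.5,.008),'brush',A(508,444,.032),ang(A(514,418,.03)-A(501,472,.03)),'len',np.linalg.norm(A(517,377,.03)-A(500,511,.03)))
bo=[B(*q,.008) for q in [(68,208),(290,65),(445,290),(225,437)]];print('board',np.mean(bo,0),ang(bo[0]+bo[1]-bo[2]-bo[3]),[np.linalg.norm(bo[i]-bo[i-1]) for i in range(4)])
t,f=B(430,352,.036),B(224,188,.038);d=(f-t)/np.linalg.norm(f-t);print('trim',(t+f)/2+.014*d,ang(d),np.linalg.norm(f-t),B(160,144,.023))
for n,q,z in [('mug',(353,123),.09),('soap',(122,133),.12),('jar',(446,156),.06)]: print(n,px('top0',*q,z)[:2])
go(*A(281,155,.04),.2,-5)
E
```

```text
pad [0.64558162 0.12098412] 6.4 0.1487193192589279 0.05691868001774552
tin [0.64035821 0.12781612]
slab [0.47321274 0.21288895]
coaster [ 0.4740223  -0.01089561] brush [ 4.72619705e-01 -5.91360450e-05] -14.4 len 0.0772590448236237
board [ 0.47613493 -0.24257452] 32.6 [np.float64(0.10664906180957605), np.float64(0.10403076567225264), np.float64(0.10534383652297712), np.float64(0.10336003247520113)]
trim [ 0.47540673 -0.24986841] 50.2 0.09811575756799205 [ 0.51639361 -0.20292354]
mug [ 0.69783522 -0.14322737]
soap [0.6754044  0.34986501]
jar [ 0.62830609 -0.35360593]
t 0.1 shift cm [57.53 31.54  2.23] yaw -17.0 turn [np.float64(-12.0)] j [ 88.  22.   0.  -0. -68. -15.] w 8.67 F [-0.5  0.8  0.2]
```

step_arm --targets "2.9 1.6 0 0;2.9 1.6 0 0;2.9 1.6 0 0;2.9 1.6 0 0;2.9 1.6 0 0;2.9 1.6 0 0;2.9 1.6 0 0;2.9 1.6 0 0;2.9 1.6 0 0;2.9 1.6 0 0;2.9 1.6 0 0;2.9 1.6 0 0" --claw 8.7

```text
time_s: 1.1
tcp_pos: [0.4597, 0.3112, 0.2222]
ee_rot: [[0.957, -0.291, -0.001], [-0.291, -0.957, -0.0], [-0.0, 0.001, -1.0]]
wrist_force: [1.0, 1.0, -0.3]
gripper_width: 0.998
gripper_force: 0.0
```

step_arm --targets "2.9 1.6 0 0;2.9 1.6 0 0;2.9 1.6 0 0;2.9 1.6 0 0;2.9 1.6 0 0;2.9 1.6 0 0;1 0.5 0 0;0 0 0 0;0 0 0 0;0 0 0 0"

```text
time_s: 1.93
tcp_pos: [0.6049, 0.1631, 0.2222]
ee_rot: [[0.957, -0.291, -0.001], [-0.291, -0.957, -0.0], [-0.001, 0.0, -1.0]]
wrist_force: [-0.1, 0.4, 0.5]
gripper_width: 0.999
gripper_force: 0.0
```

Run:
```python
from h import *
snap('wrist','w1'); go(.640,.128,.012)
```

```text
t 1.9833 shift cm [ 4.4   2.36 21.05] yaw -16.9 turn [] j [ 30.  22.   1.  -0. -69.  43.] w 8.69 F [ 0.2  0.3 -0.1]
```

View pics/w1.png

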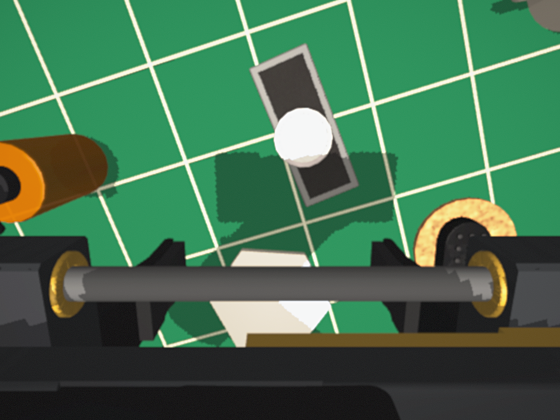

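The wrist view shows the tin's top at about (303,137) on the pad, whose corners are at (250,68), (307,44), (357,186) and (308,206). I'll check this against the top view.

Run:
```python
from h import *
i=cv2.imread('pics/w1.png')[:230,200:400]; g=cv2.inRange(i,(215,215,215),(255,255,255)); n,l,st,ce=cv2.connectedComponentsWithStats(g); 
for k in range(1,n):
  if st[k][4]>800: print(st[k],ce[k]+[200,0],px('w1',ce[k][0]+200,ce[k][1],.04))
P=[px('w1',*q,.008) for q in [(250,68),(307,44),(357,186),(308,206)]]; d=P[0]+P[1]-P[2]-P[3];print('pad',np.mean(P,0),np.degrees(np.arctan2(d[1],d[0])))
```

```text
[   0    0  200  153 1159] [315.55823986  56.21915444] [0.70505106 0.099029   0.04      ]
[   0  108  132   52 2561] [297.66926982 135.25419758] [0.64478233 0.13268204 0.04      ]
pad [0.64552496 0.12151895 0.008     ] 5.528838358228129
```

step_arm --targets "2.3 1.2 0 0;2.2 1.1 0 0;0 0 3.5 0;0 0 3.5 0;0 0 3.5 0;0 0 3.5 0;0 0 3 0;0 0 2 0;0 0 1 0;0 0 1 0;0 0 0 0;0 0 0 0"

```text
time_s: 2.98
tcp_pos: [0.6425, 0.1281, 0.0135]
ee_rot: [[0.957, -0.291, 0.001], [-0.291, -0.957, 0.0], [0.001, -0.001, -1.0]]
wrist_force: [0.9, 0.3, 0.7]
gripper_width: 1.004
gripper_force: 0.0
```

step_arm --targets "0 0 0 0;0 0 0 0;0 0 0 0;0 0 0 0;0 0 0 0;0 0 0 0;0 0 0 0;0 0 0 0" --claw 4.5

```text
time_s: 3.65
tcp_pos: [0.6421, 0.1273, 0.0128]
ee_rot: [[0.957, -0.292, 0.0], [-0.292, -0.957, -0.0], [0.0, -0.0, -1.0]]
wrist_force: [-0.3, -0.9, 1.7]
gripper_width: 0.609
gripper_force: 30.0
```

Run:
```python
from h import *
go(.4735,.2135,.17)
```

```text
t 3.65 shift cm [-18.64  -3.33 -15.72] yaw -17.0 turn [] j [ 25.  36.  -8.   0. -45.  48.] w 5.3 F [-0.3 -0.9  1.7]
```

step_arm --targets "0 0 -1 0;0 0 -2 0;0 0 -2.5 0;0 0 -2.5 0;-2.5 -0.5 0 0;-3 -0.5 0 0;-3 -0.5 0 0;-3 -0.5 0 0;-3 -0.5 0 0;-2.5 -0.5 0 0;-1.6 -0.3 0 0;0 0 0 0"

```text
time_s: 4.65
tcp_pos: [0.4711, 0.2139, 0.0932]
ee_rot: [[0.957, -0.289, -0.001], [-0.289, -0.957, 0.0], [-0.001, 0.0, -1.0]]
wrist_force: [-0.6, 0.1, -0.7]
gripper_width: 0.607
gripper_force: 30.0
```

Run:
```python
from h import *
snap('wrist','w2');go(.4735,.2135,.0135)
```

```text
t 4.7 shift cm [0.08 0.01 7.98] yaw -16.8 turn [] j [ 42.  20. -24.  -0. -46.  31.] w 5.32 F [-0.5  0.9 -0.2]
```

View pics/w2.png

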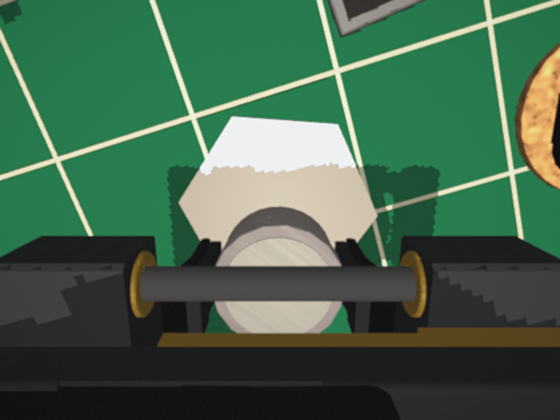

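The tin is held upright over the slab, whose opposite corners are at (180,200) and (378,214). I'll check the slab's centre from those, then lower.

Run:
```python
from h import *
print((px('w2',180,200,.008)+px('w2',378,214,.008))/2)
```

```text
[0.47488581 0.21224754 0.008     ]
```

step_arm --targets "0 0 3 0;0 0 2 0;0 0 1 0;0 0 0.8 0;0 0 0.5 0;0 0 0.3 0;0 0 0.2 0;0 0 0 0;0 0 0 0;0 0 0 0"

```text
time_s: 5.53
tcp_pos: [0.4741, 0.2135, 0.0152]
ee_rot: [[0.957, -0.291, 0.001], [-0.291, -0.957, 0.001], [0.001, -0.001, -1.0]]
wrist_force: [0.4, 0.5, -0.4]
gripper_width: 0.611
gripper_force: 30.0
```

step_arm --targets "0 0 0.1 0;0 0 0.1 0;0 0 0.05 0;0 0 0 0;0 0 0 0;0 0 0 0"

```text
time_s: 6.03
tcp_pos: [0.4739, 0.2134, 0.0127]
ee_rot: [[0.957, -0.291, 0.001], [-0.291, -0.957, 0.0], [0.0, -0.001, -1.0]]
wrist_force: [-1.6, 0.5, 5.3]
gripper_width: 0.609
gripper_force: 30.0
```

step_arm --targets "0 0 0 0;0 0 0 0;0 0 0 0;0 0 0 0;0 0 0 0;0 0 0 0;0 0 0 0;0 0 0 0" --claw 8.7

```text
time_s: 6.7
tcp_pos: [0.4737, 0.2131, 0.012]
ee_rot: [[0.957, -0.292, -0.0], [-0.292, -0.957, -0.0], [-0.0, 0.0, -1.0]]
wrist_force: [-0.4, -0.0, -0.3]
gripper_width: 0.989
gripper_force: 0.0
```

step_arm --targets "0 0 -0.5 0;0 0 -1 0;0 0 -2 0;0 0 -3 0;0 0 -3 0;0 0 -3 0;0 0 -2.5 0;0 0 0 0;0 0 0 0"

```text
time_s: 7.45
tcp_pos: [0.4744, 0.2138, 0.1647]
ee_rot: [[0.957, -0.292, 0.004], [-0.292, -0.957, 0.004], [0.003, -0.005, -1.0]]
wrist_force: [0.4, -0.6, -0.2]
gripper_width: 0.999
gripper_force: 0.0
```

Run:
```python
from h import *
snap('top','top1')
# trimmer: closing along its y -> tool x along trimmer axis yaw 50.2 or -129.8
go(.4754,-.2499,.15,50.2);go(.4754,-.2499,.15,-129.8)
i=cv2.imread('pics/top1.png')[160:270,150:260]; i=cv2.resize(i,None,fx=5,fy=5,interpolation=cv2.INTER_CUBIC);cv2.imwrite('pics/slab1.png',i)
```

```text
t 7.5 shift cm [13.7  44.23  1.23] yaw -17.0 turn [np.float64(-67.2)] j [ 42.  15. -19.  -0. -56.  31.] w 8.71 F [-0.1 -0.1 -1.4]
t 7.5 shift cm [13.7  44.23  1.23] yaw -17.0 turn [np.float64(112.8)] j [ 42.  15. -19.  -0. -56.  31.] w 8.71 F [-0.1 -0.1 -1.4]
```

View pics/top1.png

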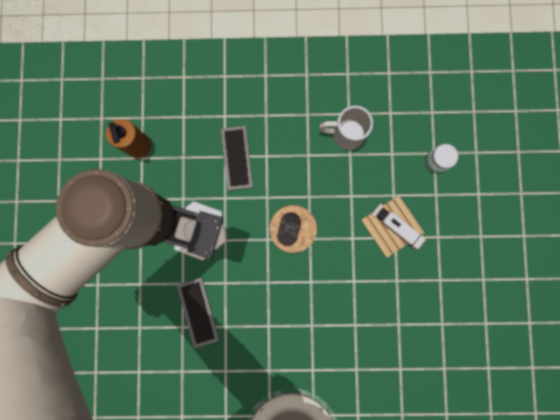

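The top view shows the pad at (237,157) empty now. The trimmer, brush and bystanders haven't moved. Next is the trimmer: translate, then turn -67.2°.

step_arm --targets "1.0 3.2 0 0;1.0 3.2 0 0;1.0 3.2 0 0;1.0 3.2 0 0;1.0 3.2 0 0;1.0 3.2 0 0;1.0 3.2 0 0;1.0 3.2 0 0;1.0 3.2 0 0;1.0 3.2 0 0;1.0 3.2 0 0;1.0 3.2 0 0"

```text
time_s: 8.5
tcp_pos: [0.4752, -0.1907, 0.1608]
ee_rot: [[0.957, -0.292, -0.003], [-0.292, -0.957, 0.0], [-0.003, 0.0, -1.0]]
wrist_force: [-0.2, -0.4, 0.7]
gripper_width: 1.003
gripper_force: 0.0
```

step_arm --targets "0 0 0 -6;0 0 0 -6;0 0 0 -6;0 0 0 -6;0 0 0 -6;0 0 0 -6;0 0 0 -6;0 0 0 -6;0 0 0 -6;0 0 0 -6;0 0 0 -6;0 0 0 -1"

```text
time_s: 9.5
tcp_pos: [0.4755, -0.189, 0.1607]
ee_rot: [[0.64, 0.768, -0.003], [0.768, -0.64, 0.0], [-0.002, -0.003, -1.0]]
wrist_force: [-0.8, -0.2, 0.4]
gripper_width: 1.001
gripper_force: 0.0
```

Run:
```python
from h import *
go(.4754,-.2499,.16,50.2)
```

```text
t 9.5 shift cm [-4.68  3.89  0.07] yaw 50.2 turn [np.float64(-0.0)] j [ -3.  14. -20.  -0. -55. 144.] w 8.71 F [-0.8 -0.2  0.4]
```

step_arm --targets "-2.4 2 0 0;-2.3 1.9 0 0;0 0 3 0;0 0 3 0;0 0 3 0;0 0 2.5 0;0 0 1.5 0;0 0 1 0;0 0 0.5 0;0 0 0.3 0;0 0 0 0;0 0 0 0"

```text
time_s: 10.5
tcp_pos: [0.4769, -0.2504, 0.0149]
ee_rot: [[0.642, 0.767, 0.002], [0.767, -0.642, -0.0], [0.001, 0.002, -1.0]]
wrist_force: [-0.1, -0.3, -0.2]
gripper_width: 0.996
gripper_force: 0.0
```

step_arm --targets "0 0 0 0;0 0 0 0;0 0 0 0;0 0 0 0;0 0 0 0;0 0 0 0;0 0 0 0;0 0 0 0;0 0 0 0;0 0 0 0" --claw 2.2

```text
time_s: 11.33
tcp_pos: [0.4763, -0.2502, 0.014]
ee_rot: [[0.642, 0.767, -0.0], [0.767, -0.642, -0.0], [-0.0, 0.0, -1.0]]
wrist_force: [0.0, 0.1, -0.7]
gripper_width: 0.369
gripper_force: 30.0
```

step_arm --targets "0 0 -1 0;0 0 -2 0;0 0 -3 0;0 0 -3 0;0 0 -3 0;0 0 -2 0;0 0 0 0;0 0 0 0"

```text
time_s: 12.0
tcp_pos: [0.4764, -0.2501, 0.1552]
ee_rot: [[0.642, 0.766, 0.003], [0.766, -0.642, 0.0], [0.002, 0.002, -1.0]]
wrist_force: [-0.0, 0.2, -3.5]
gripper_width: 0.364
gripper_force: 30.0
```

Run:
```python
from h import *
snap('wrist','w3'); go(.6455,.1213,.155,6)
```

```text
t 12.05 shift cm [ 39.37 -10.81  -0.11] yaw 50.0 turn [np.float64(44.0)] j [-10.  17. -18.  -0. -55. 150.] w 3.16 F [-0.1  0.2 -2.6]
```

View pics/w3.png

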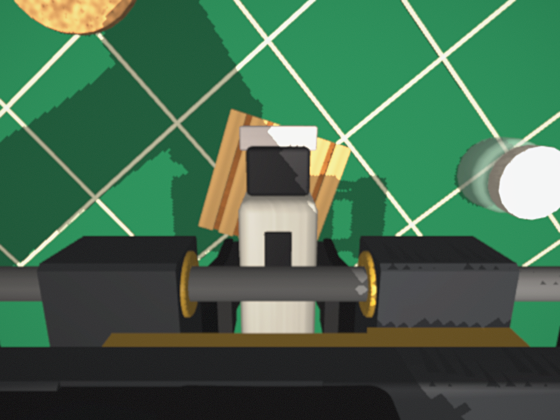

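The trimmer is held straight, with its cutter front at row ~127, the neck and cutter joint at row ~148 and the body's front edge at row ~198. I'll work out how far along its length it is gripped.

Run:
```python
from h import *
s=sense();R=np.array(s['ee_rot']);p=np.array(s['tcp_pos']);zb=p[2]-.006
for v,h in [(198,.03),(198,.024),(127,.015),(127,.024),(148,.024)]:
  print(v,h,(R.T@(px('w3',279,v,zb+h)-p)*1000).round(1))
```

```text
198 0.03 [ 36.5   0.6 -24. ]
198 0.024 [ 35.2   0.6 -18. ]
127 0.015 [62.6  0.7 -9. ]
127 0.024 [ 63.    0.6 -18. ]
148 0.024 [ 55.    0.6 -18. ]
```

step_arm --targets "3.2 -0.9 0 0;3.2 -0.9 0 0;3.2 -0.9 0 0;3.2 -0.9 0 0;3.2 -0.9 0 0;3.2 -0.9 0 0;3.2 -0.9 0 0;3.2 -0.9 0 0;3.2 -0.9 0 0;3.2 -0.9 0 0;3.2 -0.9 0 0;3.2 -0.9 0 0"

```text
time_s: 13.05
tcp_pos: [0.639, 0.1147, 0.1512]
ee_rot: [[0.642, 0.767, -0.005], [0.767, -0.642, -0.002], [-0.005, -0.003, -1.0]]
wrist_force: [1.0, -1.7, -2.2]
gripper_width: 0.366
gripper_force: 30.0
```

step_arm --targets "0 0 0 4;0 0 0 5;0 0 0 5;0 0 0 5;0 0 0 5;0 0 0 5;0 0 0 5;0 0 0 5;0 0 0 5;0 0 0 0;0 0 0 0"

```text
time_s: 13.97
tcp_pos: [0.639, 0.1132, 0.1518]
ee_rot: [[0.994, 0.107, -0.004], [0.107, -0.994, -0.001], [-0.004, 0.001, -1.0]]
wrist_force: [-0.4, 0.3, -1.9]
gripper_width: 0.367
gripper_force: 30.0
```

Run:
```python
from h import *
go(.6455,.1213,.0145,6)
```

```text
t 13.9667 shift cm [ 0.79 -0.75 13.73] yaw 6.2 turn [np.float64(0.2)] j [ 24.  27.  -1.  -0. -61.  72.] w 3.19 F [-0.4  0.3 -1.9]
```

step_arm --targets "0.4 -0.4 0 0;0.4 -0.35 1 0;0 0 3 0;0 0 3 0;0 0 2.5 0;0 0 2 0;0 0 1 0;0 0 0.6 0;0 0 0.3 0;0 0 0 0;0 0 0 0;0 0 0 0"

```text
time_s: 14.97
tcp_pos: [0.6482, 0.1222, 0.0216]
ee_rot: [[0.994, 0.106, 0.003], [0.106, -0.994, 0.001], [0.003, -0.001, -1.0]]
wrist_force: [-0.8, 1.2, -1.6]
gripper_width: 0.364
gripper_force: 30.0
```

Run:
```python
from h import *
go(.6455,.1213,.0138,6)
```

```text
t 14.9667 shift cm [-0.28  0.06  0.78] yaw 6.1 turn [np.float64(0.1)] j [ 25.  36.  -7.   0. -46.  71.] w 3.16 F [-0.8  1.2 -1.6]
```

step_arm --targets "-0.2 0 0.3 0;0 0 0.2 0;0 0 0.1 0;0 0 0.1 0;0 0 0 0;0 0 0 0;0 0 0 0;0 0 0 0"

```text
time_s: 15.63
tcp_pos: [0.645, 0.1216, 0.014]
ee_rot: [[0.994, 0.106, -0.0], [0.106, -0.994, -0.0], [-0.0, 0.0, -1.0]]
wrist_force: [-2.5, 0.6, 6.8]
gripper_width: 0.364
gripper_force: 30.0
```

step_arm --targets "0 0 0.05 0;0 0 0.05 0;0 0 0 0;0 0 0 0;0 0 0 0"

```text
time_s: 16.05
tcp_pos: [0.645, 0.1216, 0.014]
ee_rot: [[0.994, 0.106, 0.0], [0.106, -0.994, -0.0], [0.0, 0.0, -1.0]]
wrist_force: [-5.8, -0.5, 9.3]
gripper_width: 0.369
gripper_force: 30.0
```

step_arm --targets "0 0 0 0;0 0 0 0;0 0 0 0;0 0 0 0;0 0 0 0;0 0 0 0;0 0 0 0;0 0 0 0;0 0 0 0" --claw 8.7

```text
time_s: 16.8
tcp_pos: [0.6452, 0.1216, 0.012]
ee_rot: [[0.994, 0.105, -0.0], [0.105, -0.994, -0.0], [-0.0, 0.0, -1.0]]
wrist_force: [0.1, -0.6, -0.2]
gripper_width: 0.946
gripper_force: 0.0
```

step_arm --targets "0 0 -0.5 0;0 0 -1 0;0 0 -2 0;0 0 -3 0;0 0 -3 0;0 0 -3 0;0 0 -2.5 0;0 0 0 0;0 0 0 0"

```text
time_s: 17.55
tcp_pos: [0.6462, 0.122, 0.1654]
ee_rot: [[0.994, 0.106, 0.005], [0.105, -0.994, 0.002], [0.006, -0.002, -1.0]]
wrist_force: [-0.7, -0.5, -0.9]
gripper_width: 1.001
gripper_force: 0.0
```

Run:
```python
from h import *
go(.41,.015,.163,-14.4)
```

```text
t 17.55 shift cm [-24.62   8.15   0.09] yaw 6.1 turn [np.float64(20.5)] j [ 25.  27.   1.   0. -63.  71.] w 8.71 F [-0.7 -0.5 -0.9]
```

Stop behind the brush, so the wrist camera sees the brush and coaster clearly and takes in the pad ahead.

step_arm --targets "-2.5 0.8 0 0;-2.5 0.8 0 0;-2.5 0.8 0 0;-2.5 0.8 0 0;-2.5 0.8 0 0;-2.5 0.8 0 0;-2.5 0.8 0 0;-2.5 0.8 0 0;-2.5 0.9 0 0;-2.1 0.8 0 0;0 0 0 0;0 0 0 0"

```text
time_s: 18.55
tcp_pos: [0.4079, 0.0145, 0.1618]
ee_rot: [[0.994, 0.105, -0.001], [0.105, -0.994, -0.0], [-0.001, 0.0, -1.0]]
wrist_force: [0.6, 0.3, 0.6]
gripper_width: 0.999
gripper_force: 0.0
```

step_arm --targets "0 0 0 5;0 0 0 5;0 0 0 5;0 0 0 5.5;0 0 0 0;0 0 0 0;0 0 0 0"

```text
time_s: 19.13
tcp_pos: [0.4094, 0.0153, 0.1618]
ee_rot: [[0.969, -0.247, -0.0], [-0.247, -0.969, -0.0], [-0.0, 0.0, -1.0]]
wrist_force: [0.7, 0.3, -0.3]
gripper_width: 0.994
gripper_force: 0.0
```

Run:
```python
from h import *
snap('wrist','w4'); go(.4726,0,.013,-14.4)
```

```text
t 19.1833 shift cm [ 6.51 -0.09 14.88] yaw -14.3 turn [np.float64(0.1)] j [ 25.   4. -33.   0. -53.  51.] w 8.68 F [ 0.   0.2 -0.4]
```

View pics/w4.png

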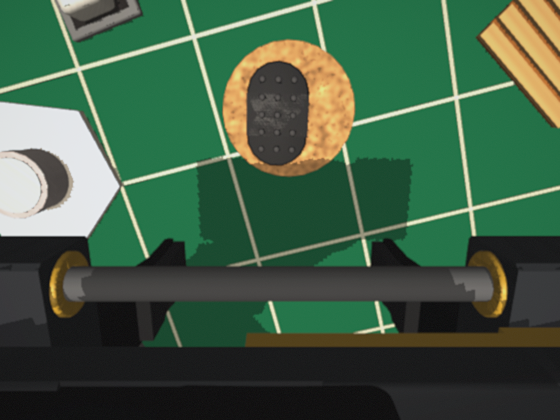

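The brush spans (247..309, 60..166), centred near (278,113) and in line with the tool's x. The coaster is centred near (288,108).

Run:
```python
from h import *
b=px('w4',278,112.5,.03);print(b,px('w4',288.5,108,.008)); go(b[0],b[1],.013)
```

```text
[ 0.47467186 -0.00083499  0.03      ] [ 0.47602726 -0.01011594  0.008     ]
t 19.1833 shift cm [ 6.73 -0.06 14.88] yaw -14.3 turn [] j [ 25.   4. -33.   0. -53.  51.] w 8.68 F [ 0.   0.2 -0.4]
```

step_arm --targets "2.2 0 0 0;2.2 0 0 0;2.2 -0.1 0 0;0 0 3 0;0 0 3 0;0 0 3 0;0 0 2.5 0;0 0 1.5 0;0 0 1 0;0 0 0.5 0;0 0 0 0;0 0 0 0"

```text
time_s: 20.18
tcp_pos: [0.4737, -0.0003, 0.0173]
ee_rot: [[0.969, -0.249, 0.0], [-0.249, -0.969, -0.0], [0.0, -0.0, -1.0]]
wrist_force: [-0.0, 0.5, -0.7]
gripper_width: 0.997
gripper_force: 0.0
```

step_arm --targets "0 0 0.1 0;0 0 0.1 0;0 0 0 0;0 0 0 0"

```text
time_s: 20.52
tcp_pos: [0.4735, -0.0003, 0.0156]
ee_rot: [[0.968, -0.249, 0.001], [-0.249, -0.968, 0.0], [0.001, -0.001, -1.0]]
wrist_force: [-0.3, -0.7, -0.6]
gripper_width: 1.001
gripper_force: 0.0
```

step_arm --targets "0 0 0 0;0 0 0 0;0 0 0 0;0 0 0 0;0 0 0 0;0 0 0 0;0 0 0 0;0 0 0 0;0 0 0 0;0 0 0 0" --claw 3.9

```text
time_s: 21.35
tcp_pos: [0.4733, -0.0004, 0.015]
ee_rot: [[0.968, -0.25, -0.0], [-0.25, -0.968, -0.0], [-0.0, 0.0, -1.0]]
wrist_force: [-0.0, 0.9, 0.3]
gripper_width: 0.55
gripper_force: 29.8
```

step_arm --targets "0 0 -1 0;0 0 -2 0;0 0 -3 0;0 0 -3 0;0 0 -3 0;0 0 -2 0;0 0 0 0;0 0 0 0"

```text
time_s: 22.02
tcp_pos: [0.4735, -0.0001, 0.1559]
ee_rot: [[0.968, -0.25, 0.002], [-0.25, -0.968, 0.001], [0.002, -0.002, -1.0]]
wrist_force: [-0.9, 0.1, -0.7]
gripper_width: 0.552
gripper_force: 29.8
```

Run:
```python
from h import *
go(.4765,-.2425,.15)
```

```text
t 22.0167 shift cm [ 6.34 23.39  0.56] yaw -14.5 turn [] j [ 20.  11. -26.  -0. -53.  56.] w 4.8 F [-0.9  0.1 -0.7]
```

step_arm --targets "0.6 2.3 0 0;0.6 2.3 0 0;0.6 2.3 0 0;0.6 2.3 0 0;0.6 2.3 0 0;0.6 2.3 0 0;0.7 2.4 0 0;0.7 2.4 0 0;0.7 2.4 0 0;0.7 2.4 0 0;0 0 0 0;0 0 0 0"

```text
time_s: 23.02
tcp_pos: [0.4755, -0.2435, 0.1528]
ee_rot: [[0.968, -0.252, -0.004], [-0.252, -0.968, 0.001], [-0.004, -0.0, -1.0]]
wrist_force: [-0.1, -0.3, -0.8]
gripper_width: 0.554
gripper_force: 29.8
```

Run:
```python
from h import *
go(.4765,-.2425,.0155)
snap('wrist','w5')
```

```text
t 23.0167 shift cm [ 0.13 -0.12 13.73] yaw -14.6 turn [] j [-10.  17. -18.  -0. -55.  85.] w 4.82 F [-0.1 -0.3 -0.8]
```

View pics/w5.png

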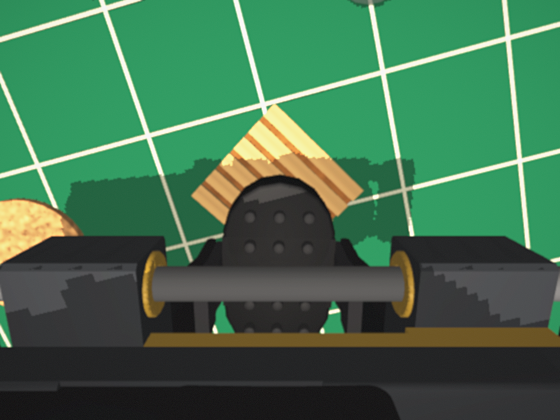

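The brush is held level, its front end at row 177. The board's opposite corners are at (192,196) and (363,191).

Run:
```python
from h import *
s=sense();R=np.array(s['ee_rot']);p=np.array(s['tcp_pos']);zb=p[2]-.007
print('board',(px('w5',192,196,.008)+px('w5',363,191,.008))/2)
print('brush front tool mm',(R.T@(px('w5',278,177,zb+.011)-p)*1000).round(1),(R.T@(px('w5',278,177,zb+.02)-p)*1000).round(1))
go(.4765,-.2425,.0155)
```

```text
board [ 0.47602434 -0.24242312  0.008     ]
brush front tool mm [40.4  0.2 -4.2] [ 41.9   0.2 -13.2]
t 23.0667 shift cm [ 0.13 -0.05 13.77] yaw -14.5 turn [] j [-10.  17. -18.  -0. -55.  85.] w 4.78 F [-0.2  1.  -0.9]
```

step_arm --targets "0 0 1 0;0 0 3 0;0 0 3 0;0 0 2.5 0;0 0 2 0;0 0 1 0;0 0 0.6 0;0 0 0.4 0;0 0 0 0;0 0 0 0;0 0 0 0;0 0 0 0"

```text
time_s: 24.07
tcp_pos: [0.4776, -0.2431, 0.0211]
ee_rot: [[0.968, -0.249, 0.002], [-0.249, -0.968, -0.0], [0.002, -0.0, -1.0]]
wrist_force: [0.2, 0.5, 0.0]
gripper_width: 0.546
gripper_force: 29.8
```

step_arm --targets "0 0 0.05 0;0 0 0.05 0;0 0 0 0;0 0 0 0;0 0 0 0"

```text
time_s: 24.48
tcp_pos: [0.4769, -0.243, 0.0191]
ee_rot: [[0.968, -0.25, 0.0], [-0.25, -0.968, -0.0], [0.0, -0.0, -1.0]]
wrist_force: [-0.3, 0.2, -1.6]
gripper_width: 0.544
gripper_force: 29.8
```

Four millimetres remain.

step_arm --targets "0 0 0.1 0;0 0 0.1 0;0 0 0.1 0;0 0 0.1 0;0 0 0 0;0 0 0 0;0 0 0 0;0 0 0 0"

```text
time_s: 25.15
tcp_pos: [0.4769, -0.243, 0.0151]
ee_rot: [[0.968, -0.249, 0.0], [-0.249, -0.968, -0.0], [0.0, 0.0, -1.0]]
wrist_force: [-0.0, -0.0, 0.0]
gripper_width: 0.551
gripper_force: 29.8
```

step_arm --targets "0 0 0.03 0;0 0 0.03 0;0 0 0 0;0 0 0 0;0 0 0 0"

```text
time_s: 25.57
tcp_pos: [0.4769, -0.243, 0.015]
ee_rot: [[0.968, -0.249, 0.0], [-0.249, -0.968, -0.0], [0.0, 0.0, -1.0]]
wrist_force: [-1.9, 0.2, 5.6]
gripper_width: 0.549
gripper_force: 29.8
```

Contact felt. Release, lift and go back for the tin, which I left at about (0.474, 0.213).

step_arm --targets "0 0 0 0;0 0 0 0;0 0 0 0;0 0 0 0;0 0 0 0;0 0 0 0;0 0 0 0;0 0 0 0;0 0 0 0" --claw 8.7

```text
time_s: 26.32
tcp_pos: [0.4769, -0.243, 0.0144]
ee_rot: [[0.968, -0.25, -0.0], [-0.25, -0.968, -0.0], [-0.0, 0.0, -1.0]]
wrist_force: [1.0, -0.4, 1.2]
gripper_width: 0.991
gripper_force: 0.0
```

step_arm --targets "0 0 -0.5 0;0 0 -1 0;0 0 -2 0;0 0 -3 0;0 0 -3 0;0 0 -3 0;0 0 -2.5 0;0 0 0 0;0 0 0 0"

```text
time_s: 27.07
tcp_pos: [0.4778, -0.2431, 0.1672]
ee_rot: [[0.968, -0.25, 0.005], [-0.25, -0.968, -0.001], [0.005, -0.0, -1.0]]
wrist_force: [-0.1, 0.1, -0.7]
gripper_width: 1.001
gripper_force: 0.0
```

Run:
```python
from h import *
go(.474,.2135,.163)
```

```text
t 27.0667 shift cm [-11.76 -44.12   0.37] yaw -14.4 turn [] j [-10.  16. -17.  -0. -57.  85.] w 8.71 F [-0.1  0.1 -0.7]
```

step_arm --targets "-0.8 -3 0 0;-0.8 -3 0 0;-0.8 -3 0 0;-0.8 -3 0 0;-0.8 -3 0 0;-0.8 -3 0 0;-0.8 -3 0 0;-0.8 -3 0 0;-0.8 -3 0 0;-0.8 -3 0 0;-0.8 -3 0 0;-0.8 -3 0 0"

```text
time_s: 28.07
tcp_pos: [0.4726, 0.1307, 0.1636]
ee_rot: [[0.968, -0.25, -0.002], [-0.25, -0.968, -0.001], [-0.002, 0.002, -1.0]]
wrist_force: [0.1, 0.5, -0.1]
gripper_width: 1.003
gripper_force: 0.0
```

step_arm --targets "-0.8 -3 0 0;-0.8 -3 0 0;-0.6 -2 0 0;0 0 0 0;0 0 0 0;0 0 0 0;0 0 0 0"

```text
time_s: 28.65
tcp_pos: [0.472, 0.2114, 0.164]
ee_rot: [[0.968, -0.251, -0.001], [-0.251, -0.968, -0.001], [-0.001, 0.001, -1.0]]
wrist_force: [0.6, -0.4, 0.5]
gripper_width: 0.999
gripper_force: 0.0
```

Run:
```python
from h import *
go(.474,.2135,.0125)
```

```text
t 28.65 shift cm [ 0.16 -0.27 15.15] yaw -14.5 turn [] j [ 42.  15. -19.  -0. -56.  33.] w 8.69 F [ 0.6 -0.4  0.5]
```

step_arm --targets "0.1 -0.3 1 0;0 0 3 0;0 0 3 0;0 0 3 0;0 0 2.5 0;0 0 1.5 0;0 0 0.6 0;0 0 0.3 0;0 0 0.1 0;0 0 0 0;0 0 0 0;0 0 0 0"

```text
time_s: 29.65
tcp_pos: [0.4747, 0.2157, 0.0155]
ee_rot: [[0.968, -0.249, 0.002], [-0.249, -0.968, 0.002], [0.001, -0.002, -1.0]]
wrist_force: [0.6, 0.7, 0.1]
gripper_width: 1.003
gripper_force: 0.0
```

step_arm --targets "0 0 0 0;0 0 0 0;0 0 0 0;0 0 0 0;0 0 0 0;0 0 0 0;0 0 0 0;0 0 0 0;0 0 0 0" --claw 4.5

```text
time_s: 30.4
tcp_pos: [0.4739, 0.215, 0.0144]
ee_rot: [[0.968, -0.25, -0.0], [-0.25, -0.968, -0.0], [-0.0, 0.001, -1.0]]
wrist_force: [-1.0, -1.2, 1.4]
gripper_width: 0.609
gripper_force: 30.0
```

step_arm --targets "0 0 -1 0;0 0 -2 0;0 0 -2.5 0;0 0 -2.5 0;0 0 -1 0;0 0 0 0;0 0 0 0"

```text
time_s: 30.98
tcp_pos: [0.4738, 0.2152, 0.1044]
ee_rot: [[0.968, -0.25, 0.0], [-0.25, -0.968, 0.001], [-0.0, -0.001, -1.0]]
wrist_force: [0.2, -1.0, -0.8]
gripper_width: 0.61
gripper_force: 30.0
```

Run:
```python
from h import *
go(.475,-.0105,.1)
```

```text
t 30.9833 shift cm [ 5.76 21.82  0.42] yaw -14.5 turn [] j [ 42.  19. -23.  -0. -48.  33.] w 5.3 F [ 0.2 -1.  -0.8]
```

step_arm --targets "0.5 2 0 0;0.6 2.2 0 0;0.6 2.2 0 0;0.6 2.2 0 0;0.6 2.2 0 0;0.6 2.2 0 0;0.6 2.2 0 0;0.6 2.2 0 0;0.6 2.2 0 0;0.5 2.2 0 0;0 0 0 0;0 0 0 0"

```text
time_s: 31.98
tcp_pos: [0.4746, -0.0114, 0.1027]
ee_rot: [[0.968, -0.252, -0.004], [-0.252, -0.968, -0.001], [-0.003, 0.002, -1.0]]
wrist_force: [-0.1, -0.5, -1.9]
gripper_width: 0.611
gripper_force: 30.0
```

Run:
```python
from h import *
go(.475,-.0105,.0144)
snap('wrist','w6')
```

```text
t 31.9833 shift cm [ 0.05 -0.12  8.83] yaw -14.6 turn [] j [ 18.  15. -29.  -0. -46.  57.] w 5.32 F [-0.1 -0.5 -1.9]
```

View pics/w6.png

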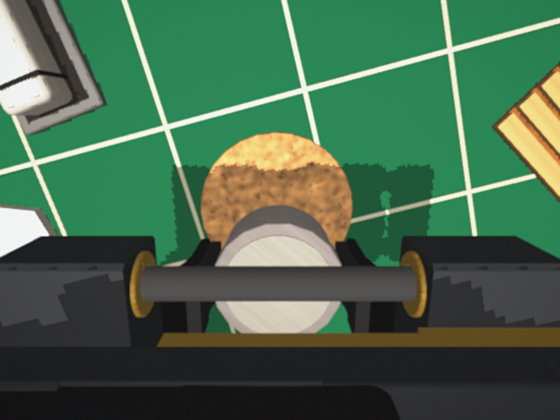

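The coaster (columns 201..352, top edge at row 133) is centred under the tin (columns 214..343). Lower it.

step_arm --targets "0 0 2 0;0 0 2 0;0 0 1.5 0;0 0 1 0;0 0 0.8 0;0 0 0.5 0;0 0 0.3 0;0 0 0 0;0 0 0 0;0 0 0 0;0 0 0 0"

```text
time_s: 32.95
tcp_pos: [0.4763, -0.0102, 0.024]
ee_rot: [[0.968, -0.25, 0.001], [-0.25, -0.968, 0.0], [0.001, -0.001, -1.0]]
wrist_force: [0.5, 0.3, -1.1]
gripper_width: 0.604
gripper_force: 30.0
```

Run:
```python
from h import *
go(.475,-.0105,.0144)
```

```text
t 32.95 shift cm [-0.12  0.06  0.96] yaw -14.4 turn [] j [ 18.  22. -34.   0. -33.  57.] w 5.25 F [ 0.5  0.3 -1.1]
```

step_arm --targets "0 0 0.3 0;0 0 0.2 0;0 0 0.1 0;0 0 0.1 0;0 0 0.05 0;0 0 0.05 0;0 0 0 0;0 0 0 0;0 0 0 0;0 0 0 0"

```text
time_s: 33.78
tcp_pos: [0.4759, -0.0103, 0.0155]
ee_rot: [[0.968, -0.249, 0.0], [-0.249, -0.968, 0.0], [0.0, -0.0, -1.0]]
wrist_force: [0.8, -0.6, -2.4]
gripper_width: 0.611
gripper_force: 30.0
```

step_arm --targets "0 0 0.05 0;0 0 0.05 0;0 0 0.03 0;0 0 0 0;0 0 0 0;0 0 0 0"

```text
time_s: 34.28
tcp_pos: [0.4759, -0.0103, 0.0144]
ee_rot: [[0.968, -0.249, 0.0], [-0.249, -0.968, -0.0], [0.0, -0.0, -1.0]]
wrist_force: [-1.4, 0.4, 4.3]
gripper_width: 0.611
gripper_force: 30.0
```

step_arm --targets "0 0 0 0;0 0 0 0;0 0 0 0;0 0 0 0;0 0 0 0;0 0 0 0;0 0 0 0;0 0 0 0;0 0 0 0" --claw 8.7

```text
time_s: 35.03
tcp_pos: [0.4759, -0.0103, 0.0141]
ee_rot: [[0.968, -0.249, 0.0], [-0.249, -0.968, 0.0], [0.0, -0.0, -1.0]]
wrist_force: [0.9, -1.2, 0.5]
gripper_width: 0.994
gripper_force: 0.0
```

step_arm --targets "0 0 -0.5 0;0 0 -1 0;0 0 -2 0;0 0 -3 0;0 0 -3 0;0 0 -3 0;0 0 -3 0;0 0 -3 0;0 0 -2 0;0 0 0 0"

```text
time_s: 35.87
tcp_pos: [0.4785, -0.01, 0.2246]
ee_rot: [[0.969, -0.249, 0.011], [-0.249, -0.969, 0.002], [0.01, -0.004, -1.0]]
wrist_force: [0.3, 0.3, 0.1]
gripper_width: 0.998
gripper_force: 0.0
```

step_arm --targets "-1.2 -3 0 0;-1.2 -3 0 0;-1.2 -3 0 0;-1.2 -3 0 0;-1.2 -3 0 0;-1.2 -3 0 0;-1.2 -3 0 0;-1.2 -3 0 0;-1.2 -3 0 0;-1.2 -3 0 0;-1.2 -3 0 0;-1.2 -3 0 0"

```text
time_s: 36.87
tcp_pos: [0.4254, 0.3754, 0.2188]
ee_rot: [[0.968, -0.249, -0.001], [-0.249, -0.968, -0.001], [-0.001, 0.001, -1.0]]
wrist_force: [0.6, -0.5, 0.3]
gripper_width: 1.002
gripper_force: 0.0
```

Run:
```python
from h import *
snap('top','top2');i=cv2.imread('pics/top2.png')
cv2.imwrite('pics/top2c.png',cv2.resize(i[100:280,190:450],None,fx=3,fy=3,interpolation=cv2.INTER_CUBIC));go(0.3,.3,.2)
```

```text
t 36.9167 shift cm [-10.21  10.9    1.8 ] yaw -14.2 turn [] j [ 58.  17.  -8.  -0. -65.  18.] w 8.72 F [1.5 4.3 0.5]
```

View pics/top2c.png

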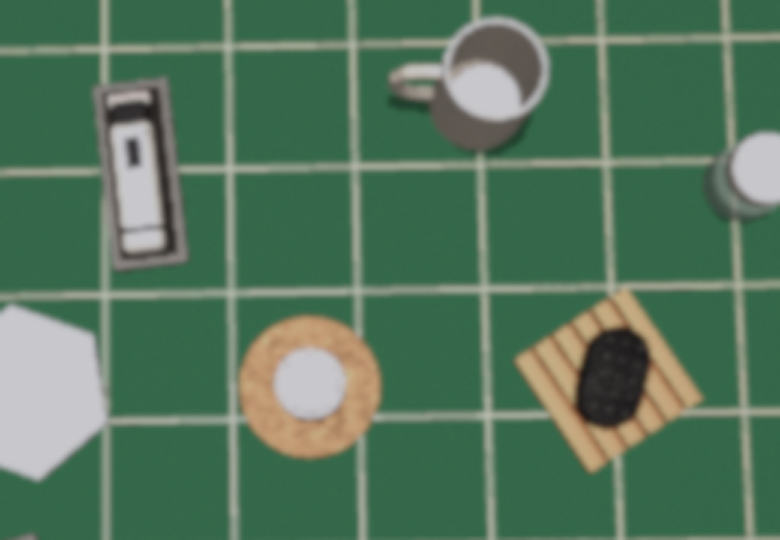

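The trimmer (137,172) is on the pad (141,173), the tin (311,383) is on the coaster (310,387) and the brush (613,377) is on the board (609,381). All are centred once parallax is allowed for. The slab is empty and the mug and jar haven't moved.

step_arm --targets "0 0 0 0;0 0 0 0;0 0 0 0;0 0 0 0"

```text
time_s: 37.25
tcp_pos: [0.4263, 0.373, 0.2192]
ee_rot: [[0.968, -0.251, -0.0], [-0.251, -0.968, -0.0], [-0.0, 0.0, -1.0]]
wrist_force: [-0.6, -0.6, -0.1]
gripper_width: 1.001
gripper_force: 0.0
```

```bash
python3 -c "
from station import r
print(r.finish_job())"
```

```text
the job is handed in; nothing more can be done
None
```

I handed the job in at about 37 s; the last top view showed the trimmer on the charging pad, the brush on the drip board, the tin on the coaster and the slab empty again, though the hand-in returned no verdict.

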